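# Hold the hatch shutter's key switch turned

## Task

One of the two key switches for the serving-hatch shutters is locked out under a red padlocked cover; raise the other shutter. Take the black dust cap off its switch and set it down on the worktop, take the key of that switch's colour out of the wooden key block (leave the other key where it is), push it fully home, wiggling it either way past the sticky tumblers rather than forcing it, and turn it a quarter turn clockwise. The shutter only runs while the key is held over against its spring, so finish with the key still gripped and held turned.

Things in the scene. Friction and masses are not known exactly. Their poses are not given: they have to be found in the camera images.
- console: Grey switch console fixed to the worktop, 110 mm (x) x 240 mm (y) x 64 mm high; origin: centre of its underside, z up. Switches in the lid at y = +60 mm (yellow plate) and -60 mm (blue plate): steel barrels 32 mm across, 12 mm proud. A blade stops dead on a tumbler until the key, pressed lightly, is twisted to that disc's angle; it then drops in and carries the disc and the plug along.
- face_yellow (a point): Centre of the yellow switch's keyway mouth, on top of its barrel, 76 mm above the worktop; the home key's origin lies here. Slot 13.6 mm (console x) by 5.4 mm (y), 26 mm deep, mouth funnelled 2.5 mm wider all round. Two sticky tumbler discs (tops 10 and 17 mm down) stand 0.4 to 0.6 rad askew, upper clockwise, lower anticlockwise from above.
- face_blue (a point): Centre of the blue switch's keyway mouth, on top of its barrel, 76 mm above the worktop; the home key's origin lies here. Slot 13.6 mm (console x) by 5.4 mm (y), 26 mm deep, mouth funnelled 2.5 mm wider all round. Two sticky tumbler discs (tops 10 and 17 mm down) stand 0.4 to 0.6 rad askew, upper clockwise, lower anticlockwise from above.
- switch_yellow (a joint): Turning plug of the yellow switch. 0: rest, keyway along the console's x; grows as the key turns clockwise seen from above (shutter up), negative the other way (down); stops at 1.45 and -1.45 rad. A weak spring (0.06 N m/rad) brings it back to 0 when let go. The blade has about 0.1 rad of play, so the key turns about 1.55 rad to reach the stop; over 1.15 counts as turned.
- switch_blue (a joint): Turning plug of the blue switch. 0: rest, keyway along the console's x; grows as the key turns clockwise seen from above (shutter up), negative the other way (down); stops at 1.45 and -1.45 rad. A weak spring (0.06 N m/rad) brings it back to 0 when let go. The blade has about 0.1 rad of play, so the key turns about 1.55 rad to reach the stop; over 1.15 counts as turned.
- lockout_cover: Red lockout cover with a brass padlock on its robot side, 46 mm in diameter and 40 mm high, fixed over the switch that must not be used. Origin: centre of its lower rim, on the switch's axis, on the console's lid.
- dust_cap: Black ribbed plastic dust cap, 42 mm across, 30 mm high, closed at the top, resting loosely over the barrel of the switch that may be used (2 mm of play; lift it 12 mm and it is off). Origin: centre of its lower rim, 64 mm above the worktop at the start; z up through its top. 40 g.
- key_block: Wooden key block fixed to the worktop, 130 mm (x) x 50 mm (y) x 36 mm high on a foot 138 x 58 x 8 mm; origin: centre of its underside, z up. Two slots along its x, at x = +36 and -36 mm, 24 mm deep, hold the keys upright, widths along x, key origins 38 mm above the worktop; which key stands in which slot varies.
- key_yellow: Yellow key, upright in the key block. Head: yellow plastic, 32 mm (x) x 10 mm (y) x 34 mm tall, dark eye near its top; grip it from above across the 10 mm. Below, a steel blade 12 mm wide (x), 4 mm thick (y). Origin on the long axis, 26 mm above the blade's tip, 2 mm below the head; z up, top of the head at +36 mm. Fits either way round (half turn about z). About 35 g.
- key_blue: Blue key, upright in the key block. Head: blue plastic, 32 mm (x) x 10 mm (y) x 34 mm tall, dark eye near its top; grip it from above across the 10 mm. Below, a steel blade 12 mm wide (x), 4 mm thick (y). Origin on the long axis, 26 mm above the blade's tip, 2 mm below the head; z up, top of the head at +36 mm. Fits either way round (half turn about z). About 35 g.
Not all that is in view belongs to the job. Leave any white look-alike of the key_blue alone. Of the things that look like the dust_cap, the smaller one is meant.

How it is judged:
On the way, in this order (a step that is already met when the one before it is completed fails the run):
1. the dust cap is off the usable switch and down on the worktop (height (world z) of dust_cap below 0.03 m), for 0.2 s.
2. the key of that switch's colour has been drawn out of the key block (((horizontal distance between lockout_cover and face_blue below 0.02 m and height (world z) of key_yellow above 0.09 m) or (horizontal distance between lockout_cover and face_yellow below 0.02 m and height (world z) of key_blue above 0.09 m))), for 0.1 s.
3. that key is fully home in its switch (((horizontal distance between lockout_cover and face_blue below 0.02 m and horizontal distance between key_yellow and face_yellow below 0.004 m and z of key_yellow in the frame of face_yellow between -0.006 and 0.004 m and angle between key_yellow's own z axis and vertical below 0.12 rad) or (horizontal distance between lockout_cover and face_yellow below 0.02 m and horizontal distance between key_blue and face_blue below 0.004 m and z of key_blue in the frame of face_blue between -0.006 and 0.004 m and angle between key_blue's own z axis and vertical below 0.12 rad))), for 0.2 s.
At the end, for the whole second after the job is handed in: Matching key fully home in the usable switch (origin within 4 mm of the mouth's centre sideways and in height, upright to 0.12 rad), switch above 1.15 rad clockwise, fingers gripping the key (over 1.5 N), dust cap on the worktop (origin below 30 mm) (((horizontal distance between lockout_cover and face_blue below 0.02 m and horizontal distance between key_yellow and face_yellow below 0.004 m and z of key_yellow in the frame of face_yellow between -0.006 and 0.004 m and angle between key_yellow's own z axis and vertical below 0.12 rad and value of joint switch_yellow above 1.15 rad and contact force between the fingers and key_yellow above 1.5 N and height (world z) of dust_cap below 0.03 m) or (horizontal distance between lockout_cover and face_yellow below 0.02 m and horizontal distance between key_blue and face_blue below 0.004 m and z of key_blue in the frame of face_blue between -0.006 and 0.004 m and angle between key_blue's own z axis and vertical below 0.12 rad and value of joint switch_blue above 1.15 rad and contact force between the fingers and key_blue above 1.5 N and height (world z) of dust_cap below 0.03 m))); the arm keeps its last pose, push and grip.
It fails at once if the other key is taken or knocked out of its place ((horizontal distance between lockout_cover and face_blue below 0.02 m and distance of key_blue from where it was at the start of the episode above 0.02 m) or (horizontal distance between lockout_cover and face_yellow below 0.02 m and distance of key_yellow from where it was at the start of the episode above 0.02 m)).
It fails at once if the locked-out switch is turned ((horizontal distance between lockout_cover and face_blue below 0.02 m and (value of joint switch_blue above 0.4 rad or value of joint switch_blue below -0.4 rad)) or (horizontal distance between lockout_cover and face_yellow below 0.02 m and (value of joint switch_yellow above 0.4 rad or value of joint switch_yellow below -0.4 rad))).
It fails at once if the switch is turned the wrong way (shutter driven down) (value of joint any of switch_yellow, switch_blue below -1 rad).
It fails at once if the key is forced: pressed on the console with more than 45 N before it is home ((contact force between key_yellow and console above 45 N and z of key_yellow in the frame of face_yellow above 0.004 m) or (contact force between key_blue and console above 45 N and z of key_blue in the frame of face_blue above 0.004 m)).
It also fails if it takes over 61 s, if anything falls off the work surface, if the arm or the gripper's body presses on something with over 40 N, if the wrist force passes 120 N, or if a joint passes its speed limit or range.

## Robot

A 6-joint arm with a two-finger parallel gripper is mounted at the origin on a cart in front of the work surface, level with it; the furniture and walls round the work are solid. World frame = base frame: x ahead of the robot, y to its left, z up, the work surface at z = 0. Lengths are in m, angles in rad, forces in N, time in s.
With the tool pointing down it reaches from about 0.3 to 0.875 m from the base axis. Payload 6.4 kg.
Tool frame: the origin (TCP) lies midway between the tips of the shut fingers; the grasp point (between the pads) lies 19 mm behind it; z points along the fingers, y is the line along which they close (so a half turn about z gives the same grasp; the last joint's range is limited). The gripper opens to 85 mm and grips with 20 to 120 N. Pads are 22 mm wide; open, the fingers measure 114 mm over their backs; the gripper's body (76 mm by 85 mm) begins 54 mm behind the grasp point. The pads swing forward as they close: fully open they stand 13 mm farther back than shut.
Start: joints at [1.071, 0.181, 1.607, -0, 1.354, -0.206], TCP at [0.167, 0.55, 0.231] pointing down, gripper open.
Joint ranges: [-2.99, 2.99], [-0.89, 2.07], [0.3, 2.58], [-1.14, 4.28], [0, 2.63], [-3.12, 3.12]. Speed limits (rad/s): [2.57, 2.57, 3.01, 3.14, 3.14, 3.14].

## Interface

Orientations are given as a unit quaternion [w, x, y, z].
In Python, from bench import ctrl gives the robot as it stands.
- The arm moves only by the tool drive_tool, never from a script. Its argument "plan" is a list that holds one entry, the list of rows, each a list of 4 numbers: the shift along the tool's x, y, z scaled (see below), then the turn about the tool's z scaled (see below). In form: [[[x, y, z, roll], ...]]. A call has 1 to 12 rows; each row is the pose to reach, as a shift and turn from the pose commanded when the call began, along the tool's axes at that moment, turning the shorter way round; what a row does not reach only later rows make up. The controller multiplies each number of a shift by 400 mm and each number of a turn by 180 degrees. A row lasts 1/12 s, in which the tool goes at most 41.7 mm and 7.16 degrees, less where a joint would pass 70% of its speed; a pose out of reach is approached as far as the arm can. A call with a number of a shift or a turn outside -1 to 1 is refused whole. A call with a gripper value outside its range is refused whole. "jaw" is the closure, from 0 (fully open) to 1 (shut), set as the call begins (left out, the last holds). The fingers move at their own pace and stop on an object; the grip force is fixed at half the most. Time passes only in rows, so rows that repeat a pose let the fingers close. It gives the time, the measured TCP pose, the force, the opening and the grip force at its end, in the units of the state.
- ctrl.get_obs(): the state, without advancing time (a new reading comes with each control period).
- ctrl.camera(name): name is "side" or "top" or "wrist"; returns (picture, depth): 420x560x3 uint8, red, green, blue; 420x560 float32, m along the optical axis (not along the pixel's ray), 0 where there is no reading.
- ctrl.camera_info(name): a dict with "camera_matrix" (3x3 intrinsics, pixels), "R" (3x3) and "t" (3): a world point X has camera coordinates R X + t; the wrist camera has in their place "T_tool_cam" (4x4, takes a point from camera to tool coordinates, whose origin is the TCP and whose axes are the flange's). Camera axes: x right, y down, z forward; pixel columns grow to the right and rows downward; lengths in m; the calibration is good to about 2 mm. A picture is of the moment at which its call begins: read the wrist's pose just before it. camera_info takes no time and is no camera call.
- ctrl.hand_in(): hands the job in; it is judged then, once.
The state is a dict: "time_s": time; "q": joint angles; "dq": joint speeds; "joint_efforts": joint torques, N m; "eef_pos": TCP position; "eef_rot": TCP orientation; "wrist_force": force on the tool from outside, world axes, zero at the start; "torque": the same for the moment, N m; "opening": opening from 0.0 (shut) to 1.0 (fully open); "grasp_force": force on a finger pad.
Only numpy, scipy, OpenCV 4.12 (cv2) and the standard library are available. Lean on these libraries where they do the work, as an engineer would, in place of code of your own. Each camera call takes 0.05 s, during which the arm holds its last target. There are 200 camera calls.

## Working session

There is one attempt and no reset: what is moved stays moved. The work goes in short steps, Python scripts to look and compute and a tool call to move; the robot and the scene stay as the last step left them, time stands still between calls to the robot, and variables do not carry over. Pictures are saved under pics/ and viewed, at most 10 in all, crops included, and the job is handed in when it is done.

Besides the shell and the picture viewer there is one more tool, called after "Call:" in YAML: its name, and indented under it one key for each argument. drive_tool: Moves the arm, as the interface text tells. Its arguments: {"type":"object","properties":{"plan":{"type":"array"},"jaw":{"type":"number"}},"required":["plan"]}

```bash
mkdir -p pics; ls; python3 - <<'E'
from bench import ctrl
import cv2,numpy as np,pickle
o=ctrl.get_obs();print(o)
for n in("top","side"):
    i=ctrl.camera_info(n);im,d=ctrl.camera(n);np.savez(f"{n}0.npz",im=im,d=d)
    print(n,{k:np.round(v,3).tolist() if not isinstance(v,str) else v for k,v in i.items()})
    cv2.imwrite(f"pics/{n}0.png",im[:,:,::-1])
print(ctrl.camera_info("wrist"))
E
```

```text
pics
{'time_s': 0.0, 'q': array([ 1.07069218e+00,  1.81522297e-01,  1.60801233e+00,  2.20092181e-06,
        1.35375352e+00, -2.06314587e-01]), 'dq': array([-3.04509229e-04, -7.26307183e-04, -1.97132475e-03,  5.56537350e-05,
        2.17801257e-04, -1.62612977e-03]), 'joint_efforts': array([ 3.34636707e-05, -4.44863176e+01, -3.51335013e+01, -1.30526014e-04,
        8.98787373e-03,  1.54051799e-05]), 'eef_pos': array([0.1662361 , 0.54988315, 0.23039258]), 'eef_rot': array([-2.94252157e-04,  1.46367249e-01,  9.89229958e-01, -7.95039471e-04]), 'wrist_force': array([-0.82105432,  0.21486957,  0.0279906 ]), 'torque': array([-0.01730835, -0.006151  ,  0.00447565]), 'grasp_force': 0.0, 'opening': 0.9978887546549243}
top {'camera_matrix': [[457.223, 0.0, 278.619], [0.0, 457.223, 200.26], [0.0, 0.0, 1.0]], 'R': [[0.106, -0.994, -0.006], [-0.968, -0.101, -0.23], [0.228, 0.03, -0.973]], 't': [-0.047, 0.591, 0.868]}
side {'camera_matrix': [[544.756, 0.0, 287.433], [0.0, 544.756, 201.167], [0.0, 0.0, 1.0]], 'R': [[0.996, -0.087, -0.018], [-0.062, -0.536, -0.842], [0.063, 0.84, -0.54]], 't': [-0.569, 0.089, 1.083]}
{'camera_matrix': array([[310.79580824,   0.        , 281.83096292],
       [  0.        , 310.79580824, 210.39829301],
       [  0.        ,   0.        ,   1.        ]]), 'T_tool_cam': array([[ 4.64102454e-04, -9.62377447e-01, -2.71715724e-01,
         6.99289883e-02],
       [ 9.99999827e-01,  3.48809032e-04,  4.72613162e-04,
        -1.40736195e-03],
       [-3.60055349e-04, -2.71715897e-01,  9.62377443e-01,
        -1.41814351e-01],
       [ 0.00000000e+00,  0.00000000e+00,  0.00000000e+00,
         1.00000000e+00]])}
```

View pics/top0.png

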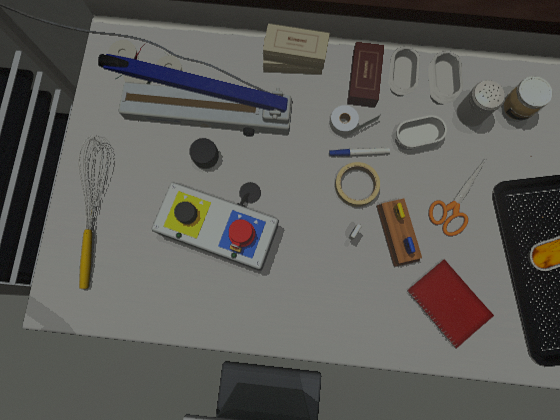

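View pics/side0.png

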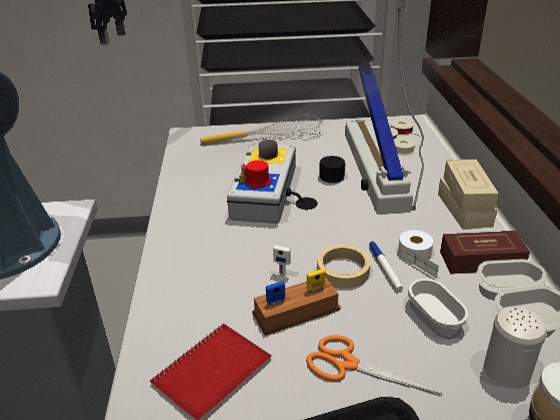

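Top view: yellow plate at (187,213) with a black cap on its barrel; red padlocked cover on the blue plate (241,233), so yellow is the usable switch. Yellow key is at top (401,210) / side (315,280), blue key at top (409,244) / side (275,292). The white look-alike, top (355,231) / side (281,258), stays alone. Black caps: on the switch (187,213) and a larger one on the table at top (204,153) / side (332,168).

```bash
cat > h.py <<'E'
from bench import ctrl
import numpy as np,cv2
from scipy.spatial.transform import Rotation as Rn
def load(n): z=np.load(n+"0.npz"); return z['im'],z['d']
def cam(n,obs=None):
    i=ctrl.camera_info(n);K=i["camera_matrix"]
    if n!="wrist": R=np.array(i["R"]);return K,R.T,-R.T@np.array(i["t"])   # R_wc, centre
    q=obs["eef_rot"];Rt=Rn.from_quat([q[1],q[2],q[3],q[0]]).as_matrix();T=i["T_tool_cam"]
    return K,Rt@T[:3,:3],Rt@T[:3,3]+obs["eef_pos"]
def ray(c,uv):
    K,R,C=c;v=R@np.linalg.solve(K,[uv[0],uv[1],1.]);return C,v
def plane(c,uv,z): C,v=ray(c,uv);return C+v*(z-C[2])/v[2]
def tri(rays):
    A=0;b=0
    for C,v in rays:
        v=v/np.linalg.norm(v);P=np.eye(3)-np.outer(v,v);A=A+P;b=b+P@C
    X=np.linalg.solve(A,b);return X,[np.linalg.norm((np.eye(3)-np.outer(v,v)/(v@v))@(X-C)) for C,v in rays]
def cloud(c,d,m):
    ys,xs=np.nonzero(m&(d>0));K,R,C=c;dd=d[ys,xs]
    p=np.stack([(xs-K[0,2])/K[0,0]*dd,(ys-K[1,2])/K[1,1]*dd,dd],1);return p@R.T+C,xs,ys
def hsv(im): return cv2.cvtColor(im,cv2.COLOR_RGB2HSV)
def box(im,b): m=np.zeros(im.shape[:2],bool);m[b[1]:b[3],b[0]:b[2]]=1;return m
E
python3 - <<'E'
from h import *
boxes=dict(top=dict(plate=(160,185,215,245),keyY=(392,195,412,225),keyB=(400,232,420,256),cap=(170,198,204,228),cap2=(185,135,222,170),red=(222,215,262,255),wood=(372,190,428,272),cons=(140,175,290,275)),
side=dict(plate=(245,135,295,172),keyY=(300,265,332,295),keyB=(262,278,288,308),cap=(255,138,282,162),cap2=(315,152,350,185),red=(240,158,275,190),wood=(250,270,345,335),cons=(220,135,300,225)))
cents={}
for n in("top","side"):
    im,d=load(n);c=cam(n);h=hsv(im)
    H,S,V=[h[...,i].astype(int) for i in range(3)]
    ms=dict(plate=(abs(H-28)<7)&(S>120)&(V>60),keyY=(abs(H-26)<7)&(S>130)&(V>60),keyB=(abs(H-112)<14)&(S>120),cap=(V<75)&(S<90),cap2=(V<75)&(S<90),red=((H<6)|(H>172))&(S>140))
    for k,m in ms.items():
        m=m&box(im,boxes[n][k]);P,xs,ys=cloud(c,d,m)
        if len(P)<5: print(n,k,"none");continue
        uv=(xs.mean(),ys.mean());cents[n,k]=uv
        zt=np.percentile(P[:,2],95);top=P[P[:,2]>zt-.006]
        print(n,k,len(P),np.round(uv,1),"med",np.round(np.median(P,0),4),"ztop",round(zt,4),"topmid",np.round((top.min(0)+top.max(0))/2,4),"size",np.round(np.ptp(top,axis=0),3))
    # console lid, block top by depth height
    for k,z0,z1 in(("cons",.058,.069),("wood",.030,.041)):
        m=box(im,boxes[n][k]);P,xs,ys=cloud(c,d,m);s=P[(P[:,2]>z0)&(P[:,2]<z1)]
        r=cv2.minAreaRect((s[:,:2]*1000).astype(np.float32));print(n,k,len(s),"z",np.median(s[:,2]).round(4),r)
for k in("keyY","keyB","cap2","red"):
    print(k,tri([ray(cam(n),cents[n,k]) for n in("top","side")]))
E
```

```text
top plate 911 [187.3 215.1] med [0.5385 0.1956 0.0642] ztop 0.0675 topmid [0.5458 0.1993 0.0784] size [0.092 0.088 0.034]
top keyY 97 [399.7 210.8] med [ 0.5964 -0.2318  0.0719] ztop 0.0747 topmid [ 0.5971 -0.2322  0.0727] size [0.031 0.017 0.007]
top keyB 68 [410.6 244.1] med [ 0.5301 -0.2559  0.073 ] ztop 0.0757 topmid [ 0.5302 -0.2554  0.0733] size [0.028 0.015 0.006]
top cap 383 [185.4 212.4] med [0.5434 0.1964 0.0933] ztop 0.096 topmid [0.5446 0.1986 0.0939] size [0.041 0.04  0.008]
top cap2 717 [204.1 153.4] med [0.6871 0.1885 0.0409] ztop 0.0441 topmid [0.6929 0.1925 0.0427] size [0.059 0.056 0.009]
top red 511 [240.7 232.2] med [0.5144 0.0817 0.1031] ztop 0.1056 topmid [0.5134 0.0824 0.1037] size [0.049 0.044 0.008]
top cons 5137 z 0.0637 ((530.8380737304688, 141.0634002685547), (239.6747283935547, 109.87200927734375), 76.30196380615234)
top wood 1243 z 0.0353 ((564.1029663085938, -244.47320556640625), (130.53067016601562, 51.65545654296875), 19.173362731933594)
side plate 246 [269.4 155.8] med [0.557  0.193  0.0643] ztop 0.0663 topmid [0.5444 0.2004 0.0709] size [0.092 0.087
[... 677 characters left out ...]
7918090820312), (240.86424255371094, 110.05843353271484), 76.51235961914062)
side wood 1483 z 0.0354 ((564.0679931640625, -245.32687377929688), (131.4837188720703, 54.27292251586914), 19.359861373901367)
keyY (array([ 0.59841701, -0.23415129,  0.05905918]), [np.float64(0.0005090818889228755), np.float64(0.0005090818889227736)])
keyB (array([ 0.5309256 , -0.25901317,  0.06038186]), [np.float64(0.0010528317048961987), np.float64(0.0010528317048962583)])
cap2 (array([0.69193204, 0.19118286, 0.02625524]), [np.float64(0.0008232885816309563), np.float64(0.0008232885816311445)])
red (array([0.51569213, 0.08303434, 0.08347844]), [np.float64(0.0009732692778056719), np.float64(0.0009732692778055998)])
```

```bash
cat >> h.py <<'E'
def mv(x,y,z,head,o=None):
    o=o or ctrl.get_obs();q=o["eef_rot"];R=Rn.from_quat([q[1],q[2],q[3],q[0]]).as_matrix()
    d=R.T@(np.array([x,y,z])-o["eef_pos"]);h0=np.degrees(np.arctan2(R[1,1],R[0,1]))
    t=(h0-head+180)%360-180
    n=max(np.linalg.norm(d)/.0417,abs(t)/7.16)
    print("row",np.round(d/.4,4),"roll",round(t/180,4),"rows>=",round(n,1),"h0",round(h0,2),"pos",o["eef_pos"].round(4),"t",round(o["time_s"],2))
E
python3 - <<'E'
from h import *
mv(.545,.1978,.18,76.4)
c=cam("top");print(plane(c,(300,300),0),plane(c,(300,355),0))
im,d=load("top");cv2.imwrite("pics/crop0.png",cv2.resize(im[130:260,150:290],None,fx=4,fy=4,interpolation=cv2.INTER_CUBIC)[:,:,::-1])
E
```

```text
row [-1.1612 -0.5682  0.1267] roll -0.018 rows>= 12.5 h0 73.16 pos [0.1663 0.5499 0.2305] t 0.1
[ 0.40000277 -0.04954507  0.        ] [ 0.29082225 -0.05994529  0.        ]
```

View pics/crop0.png

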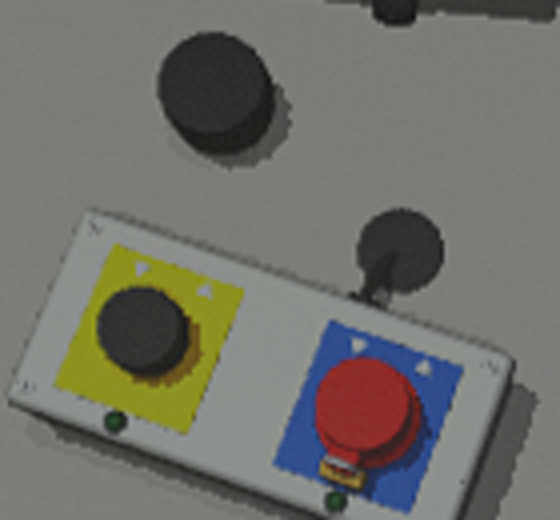

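The crop shows the 41 mm cap on the yellow barrel (crop 143,330). The cap standing on the worktop (215,85) is larger at 58 mm, and (400,250) is only a flat disc on the console's cord. The smaller cap on the barrel is the one meant, so I'm moving above it.

Call:
drive_tool:
  plan:
    - [[-0.58, -0.284, 0.06, -0.018], [-0.58, -0.284, 0.06, -0.018], [-0.58, -0.284, 0.06, -0.018], [-0.58, -0.284, 0.06, -0.018], [-0.58, -0.284, 0.06, -0.018], [-0.58, -0.284, 0.06, -0.018], [-0.58, -0.284, 0.06, -0.018]]
  jaw: 0

```text
time_s: 0.68
eef_pos: [0.359, 0.3705, 0.2064]
eef_rot: [0.0, 0.12, 0.993, -0.001]
wrist_force: [-0.0, -0.1, -0.3]
opening: 0.999
grasp_force: 0.0
```

```bash
python3 - <<'E'
from h import *
mv(.545,.1978,.18,76.4)
E
```

```text
row [-0.5547 -0.3079  0.0673] roll -0.0013 rows>= 6.1 h0 76.16 pos [0.359  0.3705 0.2064] t 0.68
```

Call:
drive_tool:
  plan:
    - [[-0.554, -0.308, 0.067, -0.001], [-0.554, -0.308, 0.067, -0.001], [-0.554, -0.308, 0.067, -0.001], [-0.554, -0.308, 0.067, -0.001], [-0.554, -0.308, 0.067, -0.001], [-0.554, -0.308, 0.067, -0.001], [-0.554, -0.308, 0.067, -0.001], [-0.554, -0.308, 0.067, -0.001]]

```text
time_s: 1.35
eef_pos: [0.5431, 0.2008, 0.1795]
eef_rot: [-0.001, 0.119, 0.993, -0.0]
wrist_force: [-0.1, 0.2, 0.4]
opening: 1.004
grasp_force: 0.0
```

```bash
cat >> h.py <<'E'
def shot(tag):
    o=ctrl.get_obs();im,d=ctrl.camera("wrist");cv2.imwrite(f"pics/{tag}.png",im[:,:,::-1]);np.savez(tag+".npz",im=im,d=d)
    return o,im,d,cam("wrist",o)
E
python3 - <<'E'
from h import *
o,im,d,c=shot("w1")
h=hsv(im);m=(h[...,2]<75)&(h[...,1]<90)
P,xs,ys=cloud(c,d,m);s=(np.hypot(P[:,0]-.545,P[:,1]-.198)<.035)&(P[:,2]>.085)&(P[:,2]<.105)
q=P[s];(cc,r)=cv2.minEnclosingCircle((q[:,:2]*1000).astype(np.float32))
print("z",np.median(q[:,2]),"circle",cc,r,"n",len(q))
print("plane",plane(c,(xs[s].mean(),ys[s].mean()),.094), xs[s].mean(),ys[s].mean())
mv(.545,.1978,.063,76.4)
E
```

```text
z 0.09326892010900273 circle (542.273681640625, 197.83035278320312) 20.809627532958984 n 1809
plane [0.54308709 0.19768578 0.094     ] 279.51299060254286 218.72692095080154
row [-0.0108 -0.0089  0.2917] roll 0.0004 rows>= 2.8 h0 76.47 pos [0.5419 0.2023 0.1797] t 1.4
```

Call:
drive_tool:
  plan:
    - [[0, 0, 0.16, 0], [0, 0, 0.16, 0], [0, 0, 0.16, 0], [0, 0, 0.16, 0]]

```text
time_s: 1.73
eef_pos: [0.5399, 0.204, 0.1156]
eef_rot: [-0.002, 0.116, 0.993, -0.0]
wrist_force: [0.1, 0.8, 0.2]
opening: 0.997
grasp_force: 0.0
```

```bash
python3 - <<'E'
from h import *
o,im,d,c=shot("w2")
h=hsv(im);m=(h[...,2]<75)&(h[...,1]<90)
P,xs,ys=cloud(c,d,m);s=(np.hypot(P[:,0]-.545,P[:,1]-.198)<.035)&(P[:,2]>.085)&(P[:,2]<.105)
q=P[s];(cc,r)=cv2.minEnclosingCircle((q[:,:2]*1000).astype(np.float32))
print("z",np.median(q[:,2]),"circle",cc,r,"n",len(q))
mv(.5445,.1978,.063,76.4)
E
```

```text
z 0.09322548616529247 circle (542.2841186523438, 197.81243896484375) 20.967830657958984 n 2911
row [-0.0108 -0.0135  0.1359] roll 0.0016 rows>= 1.3 h0 76.69 pos [0.5415 0.204  0.1174] t 1.78
```

Call:
drive_tool:
  plan:
    - [[-0.007, -0.014, 0.05, 0.001], [-0.007, -0.014, 0.135, 0.001], [-0.007, -0.014, 0.135, 0.001], [-0.007, -0.014, 0.135, 0.001]]

```text
time_s: 2.12
eef_pos: [0.5428, 0.197, 0.063]
eef_rot: [-0.001, 0.118, 0.993, -0.0]
wrist_force: [-0.1, 0.3, 0.5]
opening: 1.0
grasp_force: 0.0
```

Call:
drive_tool:
  plan:
    - [[0, 0, 0, 0], [0, 0, 0, 0], [0, 0, 0, 0], [0, 0, 0, 0], [0, 0, 0, 0], [0, 0, 0, 0], [0, 0, 0, 0], [0, 0, 0, 0]]
  jaw: 1

```text
time_s: 2.78
eef_pos: [0.5454, 0.1982, 0.0651]
eef_rot: [0.002, 0.118, 0.993, 0.002]
wrist_force: [-1.1, 3.9, 6.8]
opening: 0.469
grasp_force: 60.1
```

```bash
python3 - <<'E'
from h import *
o=ctrl.get_obs();print(o["opening"],o["grasp_force"],o["wrist_force"])
mv(.5445,.1978,.063,76.4);mv(.5445,.1978,.12,76.4);mv(.42,-.04,.1,76.4)
E
```

```text
0.4688305705385161 60.102892220020294 [-1.07289568  3.91507048  6.84163819]
row [ 0.002  -0.0015  0.0054] roll 0.0 rows>= 0.1 h0 76.4 pos [0.5454 0.1982 0.0651] t 2.78
row [ 0.0015 -0.0009 -0.1371] roll 0.0 rows>= 1.3 h0 76.4 pos [0.5454 0.1982 0.0651] t 2.78
row [ 0.1644 -0.6521 -0.0902] roll 0.0 rows>= 6.5 h0 76.4 pos [0.5454 0.1982 0.0651] t 2.78
```

Call:
drive_tool:
  plan:
    - [[0, 0, -0.06, 0], [0, 0, -0.15, 0], [0, 0, -0.21, 0], [0.164, -0.652, -0.21, 0], [0.164, -0.652, -0.21, 0], [0.164, -0.652, -0.21, 0], [0.164, -0.652, -0.21, 0], [0.164, -0.652, -0.21, 0], [0.164, -0.652, -0.21, 0], [0.164, -0.652, -0.21, 0], [0.164, -0.652, -0.1, 0], [0.164, -0.652, -0.0, 0]]

```text
time_s: 3.78
eef_pos: [0.4218, -0.0444, 0.0659]
eef_rot: [0.005, 0.12, 0.993, -0.001]
wrist_force: [0.0, -0.7, -0.7]
opening: 0.475
grasp_force: 64.7
```

```bash
python3 - <<'E'
from h import *
o=ctrl.get_obs();print(o["opening"],o["grasp_force"],o["wrist_force"])
mv(.42,-.04,.004,76.4)
E
```

```text
0.47481720932826454 64.73517743870616 [ 0.02458072 -0.71339193 -0.69292542]
row [0.0088 0.0098 0.1547] roll -0.001 rows>= 1.5 h0 76.23 pos [ 0.4218 -0.0444  0.0659] t 3.78
```

Call:
drive_tool:
  plan:
    - [[0, 0, 0.07, 0], [0, 0, 0.12, 0], [0, 0, 0.14, 0], [0, 0, 0.148, 0], [0, 0, 0.152, 0], [0, 0, 0.152, 0]]

```text
time_s: 4.28
eef_pos: [0.4196, -0.0419, 0.0034]
eef_rot: [0.001, 0.118, 0.993, -0.0]
wrist_force: [0.2, -0.4, 0.3]
opening: 0.471
grasp_force: 64.7
```

Call:
drive_tool:
  plan:
    - [[0, 0, 0, 0], [0, 0, 0, 0], [0, 0, 0, 0], [0, 0, 0, 0], [0, 0, 0, 0], [0, 0, -0.1, 0], [0, 0, -0.2, 0], [0, 0, -0.3, 0], [0, 0, -0.3, 0]]
  jaw: 0

```text
time_s: 5.03
eef_pos: [0.4233, -0.0433, 0.1297]
eef_rot: [0.006, 0.118, 0.993, -0.002]
wrist_force: [0.7, -1.1, 0.8]
opening: 1.003
grasp_force: 0.0
```

```bash
python3 - <<'E'
from h import *
im,d=ctrl.camera("top");c=cam("top");P,xs,ys=cloud(c,d,np.ones(d.shape,bool))
h=hsv(im);m=(h[...,2]<75);P,xs,ys=cloud(c,d,m)
s=(np.hypot(P[:,0]-.42,P[:,1]+.04)<.06)&(P[:,2]<.05)&(P[:,2]>.015);q=P[s];print(len(q),np.median(q,0) if len(q) else 0,np.percentile(q[:,2],[5,50,95]) if len(q) else 0)
print(ctrl.get_obs()["opening"])
mv(.598,-.2335,.17,109.2)
E
```

```text
0 0 0
0.997104871081663
row [-0.541  -0.3602 -0.1024] roll -0.1821 rows>= 6.3 h0 76.42 pos [ 0.4218 -0.0428  0.1268] t 5.08
```

Call:
drive_tool:
  plan:
    - [[-0.541, -0.36, -0.1, -0.182], [-0.541, -0.36, -0.1, -0.182], [-0.541, -0.36, -0.1, -0.182], [-0.541, -0.36, -0.1, -0.182], [-0.541, -0.36, -0.1, -0.182], [-0.541, -0.36, -0.1, -0.182], [-0.541, -0.36, -0.1, -0.182], [-0.541, -0.36, -0.1, -0.182], [-0.541, -0.36, -0.1, -0.182]]

```text
time_s: 5.83
eef_pos: [0.5941, -0.2322, 0.1603]
eef_rot: [-0.001, -0.166, 0.986, 0.001]
wrist_force: [-0.1, 1.1, -0.9]
opening: 1.004
grasp_force: 0.0
```

```bash
python3 - <<'E'
from h import *
im,d=ctrl.camera("top");c=cam("top")
h=hsv(im);m=(h[...,2]<75);P,xs,ys=cloud(c,d,m)
s=(np.hypot(P[:,0]-.42,P[:,1]+.04)<.06)&(P[:,2]<.05)&(P[:,2]>.015);q=P[s];print("cap",len(q),np.median(q,0) if len(q) else 0,np.percentile(q[:,2],[5,50,95]) if len(q) else 0)
o,im,d,c=shot("w3");h=hsv(im).astype(int)
m=(abs(h[...,0]-26)<7)&(h[...,1]>130)&(h[...,2]>50);P,xs,ys=cloud(c,d,m)
s=np.hypot(P[:,0]-.598,P[:,1]+.2335)<.03;q=P[s]
t=q[q[:,2]>.069];r=cv2.minAreaRect((t[:,:2]*1000).astype(np.float32));print("key",len(q),len(t),np.median(t,0),np.percentile(q[:,2],97),r)
# white/other: wood top
P,xs,ys=cloud(c,d,(h[...,0]<18)&(h[...,1]>70));s=(P[:,2]>.030)&(P[:,2]<.041)&(np.hypot(P[:,0]-.564,P[:,1]+.245)<.08)
print("wood",cv2.minAreaRect((P[s][:,:2]*1000).astype(np.float32)))
mv(.598,-.2335,.17,109.2)
E
```

```text
cap 334 [ 0.41932285 -0.04099475  0.02918331] [0.0256129  0.02918331 0.03227356]
key 553 459 [ 0.59505181 -0.23519949  0.07271808] 0.07398475180054295 ((595.9957275390625, -234.58486938476562), (31.048410415649414, 9.400607109069824), 18.63074493408203)
wood ((562.4744262695312, -246.7563018798828), (129.61376953125, 50.11884689331055), 19.22984504699707)
row [-0.0083 -0.0097 -0.0232] roll -0.0 rows>= 0.3 h0 109.19 pos [ 0.5936 -0.2309  0.1607] t 5.93
```

View pics/w3.png

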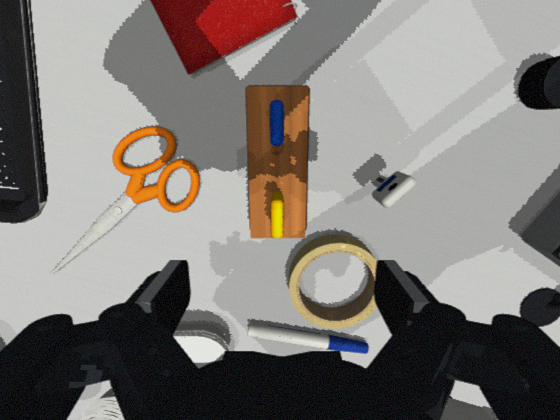

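The wrist view shows the yellow key at (278,218) and the blue key at (277,122) in the block. The white decoy is at (390,188). The cap is down at (0.419,-0.041), with its top at 30 mm. Gripping the yellow key next.

```bash
python3 - <<'E'
from h import *
mv(.597,-.2343,.044,109.0)
E
```

```text
row [-0.0059 -0.0117  0.2918] roll 0.0011 rows>= 2.8 h0 109.19 pos [ 0.5936 -0.2309  0.1607] t 5.93
```

Call:
drive_tool:
  plan:
    - [[-0.006, -0.012, 0.08, 0.001], [-0.006, -0.012, 0.16, 0.001], [-0.006, -0.012, 0.2, 0.001], [-0.006, -0.012, 0.2, 0.001], [-0.006, -0.012, 0.2, 0.001]]

```text
time_s: 6.35
eef_pos: [0.5975, -0.2345, 0.0814]
eef_rot: [-0.001, -0.165, 0.986, 0.001]
wrist_force: [-0.1, -0.2, 0.6]
opening: 0.994
grasp_force: 0.0
```

```bash
python3 - <<'E'
from h import *
mv(.597,-.2343,.044,109.1)
E
```

```text
row [0.0008 0.0006 0.0935] roll -0.0003 rows>= 0.9 h0 109.04 pos [ 0.5975 -0.2345  0.0814] t 6.35
```

Call:
drive_tool:
  plan:
    - [[0, 0, 0.06, 0], [0, 0, 0.093, 0], [0, 0, 0.093, 0], [0, 0, 0.093, 0]]

```text
time_s: 6.68
eef_pos: [0.5985, -0.2357, 0.0454]
eef_rot: [-0.0, -0.165, 0.986, 0.0]
wrist_force: [-0.9, 0.4, 0.4]
opening: 1.0
grasp_force: 0.0
```

Call:
drive_tool:
  plan:
    - [[0, 0, 0, 0], [0, 0, 0, 0], [0, 0, 0, 0], [0, 0, 0, 0], [0, 0, 0, 0], [0, 0, 0, 0], [0, 0, 0, 0], [0, 0, 0, 0], [0, 0, 0, 0], [0, 0, 0, 0]]
  jaw: 1

```text
time_s: 7.52
eef_pos: [0.5985, -0.2348, 0.0454]
eef_rot: [-0.0, -0.165, 0.986, 0.001]
wrist_force: [-1.9, 5.4, 4.5]
opening: 0.109
grasp_force: 59.9
```

```bash
python3 - <<'E'
from h import *
o=ctrl.get_obs();print(o["opening"],o["grasp_force"],o["wrist_force"],o["torque"])
mv(.597,-.2343,.16,109.1)
E
```

```text
0.10854165149419268 59.94401693344116 [-1.89156434  5.40630111  4.48776978] [ 0.87272141  0.35425662 -0.02158845]
row [ 0.0033  0.0031 -0.2865] roll -0.0005 rows>= 2.7 h0 109.01 pos [ 0.5985 -0.2348  0.0454] t 7.52
```

Call:
drive_tool:
  plan:
    - [[0, 0, -0.04, 0], [0, 0, -0.12, 0], [0, 0, -0.2, 0], [0, 0, -0.3, 0], [0, 0, -0.35, 0], [0, 0, -0.35, 0], [0, 0, -0.35, 0]]

```text
time_s: 8.1
eef_pos: [0.5996, -0.2367, 0.1869]
eef_rot: [0.001, -0.165, 0.986, -0.001]
wrist_force: [-0.1, 0.1, -1.2]
opening: 0.102
grasp_force: 59.3
```

```bash
python3 - <<'E'
from h import *
o=ctrl.get_obs();print(o["opening"],o["grasp_force"],o["wrist_force"],o["torque"])
mv(.575,.191,.185,76.4)
im,d=ctrl.camera("top");cv2.imwrite("pics/top1.png",im[:,:,::-1])
cv2.imwrite("pics/crop1.png",cv2.resize(im[180:250,150:220],None,fx=8,fy=8,interpolation=cv2.INTER_CUBIC)[:,:,::-1])
c=cam("top");P,xs,ys=cloud(c,d,np.ones(d.shape,bool));s=(np.hypot(P[:,0]-.545,P[:,1]-.198)<.03)&(P[:,2]>.072)&(P[:,2]<.08)
q=P[s];print(len(q),(q.min(0)+q.max(0))/2,cv2.minEnclosingCircle((q[:,:2]*1000).astype(np.float32)),xs[s].mean(),ys[s].mean())
E
```

```text
0.10203859182574153 59.32506501674652 [-0.06105248  0.14932703 -1.23605481] [ 0.01745284 -0.03547254 -0.04188455]
row [-0.2897  1.0311  0.0025] roll 0.1811 rows>= 10.3 h0 108.99 pos [ 0.5996 -0.2367  0.1869] t 8.1
161 [0.54520081 0.19957755 0.07587082] ((544.6873168945312, 199.69154357910156), 16.085126876831055) 185.90062111801242 213.1801242236025
```

View pics/crop1.png

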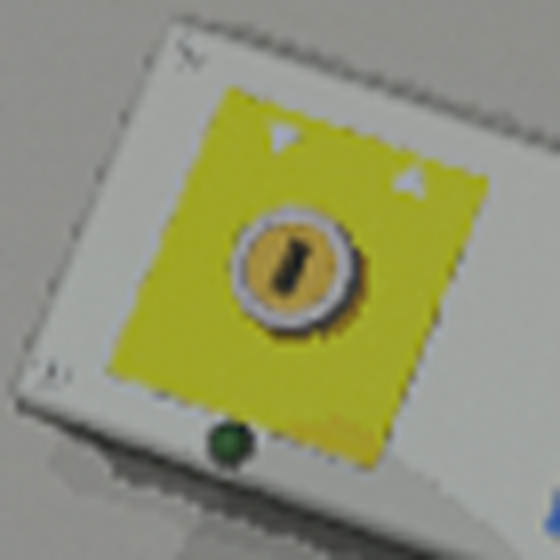

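The crop shows the bare barrel with its keyway at crop (290,267), i.e. top pixel (186.2,213.4); the slot lies along the console's x.

Call:
drive_tool:
  plan:
    - [[-0.29, 1.0, 0, 0.181], [-0.29, 1.0, 0, 0.181], [-0.29, 1.0, 0, 0.181], [-0.29, 1.0, 0, 0.181], [-0.29, 1.0, 0, 0.181], [-0.29, 1.0, 0, 0.181], [-0.29, 1.0, 0, 0.181], [-0.29, 1.0, 0, 0.181], [-0.29, 1.0, 0, 0.181], [-0.29, 1.0, 0, 0.181], [-0.29, 1.0, 0, 0.181], [-0.29, 1.0, 0, 0.181]]

```text
time_s: 9.15
eef_pos: [0.5763, 0.1823, 0.1825]
eef_rot: [-0.002, 0.116, 0.993, -0.0]
wrist_force: [-0.1, -0.9, -0.3]
opening: 0.108
grasp_force: 59.3
```

Call:
drive_tool:
  plan:
    - [[0, 0.03, 0, 0], [0, 0.03, 0, 0], [0, 0.03, 0, 0], [0, 0.03, 0, 0], [0, 0.03, 0, 0]]

```text
time_s: 9.57
eef_pos: [0.5814, 0.1904, 0.185]
eef_rot: [-0.0, 0.119, 0.993, -0.0]
wrist_force: [0.7, 0.2, -0.9]
opening: 0.104
grasp_force: 59.3
```

```bash
python3 - <<'E'
from h import *
print(plane(cam("top"),(186.2,213.4),.076))
o,im,d,c=shot("w4")
P,xs,ys=cloud(c,d,np.ones(d.shape,bool));s=(np.hypot(P[:,0]-.545,P[:,1]-.198)<.03)&(P[:,2]>.072)&(P[:,2]<.080)
q=P[s];print(len(q),np.median(q[:,2]),cv2.minEnclosingCircle((q[:,:2]*1000).astype(np.float32)),xs[s].mean(),ys[s].mean())
h=hsv(im).astype(int);k=(abs(h[...,0]-26)<7)&(h[...,1]>130);Pk,xk,yk=cloud(c,d,k);s=Pk[:,2]>.12;print("keyhead",s.sum(),Pk[s].mean(0) if s.any() else 0, xk[s].mean() if s.any() else 0)
mv(.545,.1985,.125,76.4)
E
```

```text
[0.54449897 0.19836063 0.076     ]
1057 0.07460761423297396 ((543.2333374023438, 197.6118621826172), 15.830571174621582) 280.8751182592242 162.3453169347209
keyhead 1984 [0.57440966 0.19067823 0.20969107] 281.2943548387097
row [ 0.0931 -0.0021  0.1504] roll -0.0004 rows>= 1.7 h0 76.32 pos [0.5814 0.1905 0.1851] t 9.62
```

View pics/w4.png

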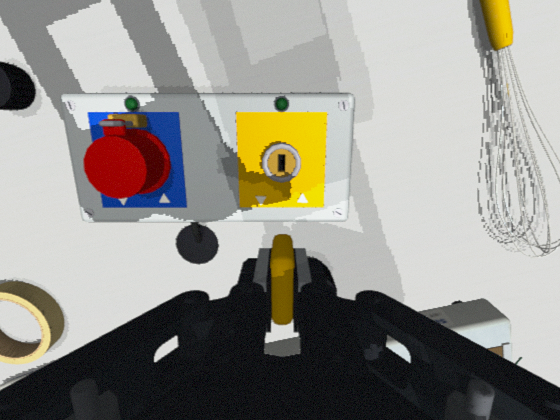

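Wrist view: keyway at (282,161) on the yellow plate; key gripped upright at (283,280), columns nearly aligned. I'll measure both in the same frame.

```bash
python3 - <<'E'
from h import *
o=ctrl.get_obs();z=np.load("w4.npz");im,d=z["im"],z["d"];c=cam("wrist",o)
h=hsv(im).astype(int)
m=box(im,(270,148,295,178))&(h[...,2]<60);ys,xs=np.nonzero(m);print("slot px",len(xs),xs.mean(),ys.mean(),"box",xs.min(),xs.max(),ys.min(),ys.max(),plane(c,(xs.mean(),ys.mean()),.076))
pts=np.array([plane(c,(x,y),.076)[:2]*1000 for x,y in zip(xs,ys)],np.float32);print(cv2.minAreaRect(pts))
k=(abs(h[...,0]-26)<8)&(h[...,1]>130)&box(im,(265,225,300,335));P,xs,ys=cloud(c,d,k)
q=o["eef_rot"];R=Rn.from_quat([q[1],q[2],q[3],q[0]]).as_matrix();T=(P-o["eef_pos"])@R
zt=np.percentile(T[:,2],5);t=T[T[:,2]<zt+.004];print("top tool z",zt,"x",np.percentile(t[:,0],[1,99]),"y",np.percentile(t[:,1],[1,99]),len(t),"all x",np.percentile(T[:,0],[1,50,99]),np.percentile(T[:,2],[1,50,99]))
r=cv2.minAreaRect((t[:,:2]*1000).astype(np.float32));print(r)
E
```

```text
slot px 95 281.4736842105263 162.42105263157896 box 279 284 155 170 [0.54291267 0.19829225 0.076     ]
((543.0166625976562, 198.28651428222656), (4.045202255249023, 12.010665893554688), 76.34494018554688)
top tool z -0.028467026070312918 x [-0.01183375  0.01717738] y [-0.0059016   0.00314248] 1476 all x [-0.01173886  0.00860519  0.01768929] [-0.03399202 -0.02686674  0.0001029 ]
((2.5725479125976562, -0.5725655555725098), (10.982990264892578, 30.744009017944336), 89.4448471069336)
```

```bash
python3 - <<'E'
from h import *
mv(.5453,.1984,.115,76.4)
E
```

```text
row [ 0.0923 -0.0022  0.1754] roll -0.0004 rows>= 1.9 h0 76.32 pos [0.5814 0.1905 0.1851] t 9.62
```

Call:
drive_tool:
  plan:
    - [[0.092, -0.002, 0.06, 0], [0.092, -0.002, 0.12, 0], [0.092, -0.002, 0.16, 0], [0.092, -0.002, 0.172, 0], [0.092, -0.002, 0.172, 0], [0.092, -0.002, 0.172, 0], [0.092, -0.002, 0.172, 0], [0.092, -0.002, 0.172, 0]]

```text
time_s: 10.28
eef_pos: [0.5466, 0.1994, 0.1179]
eef_rot: [0.001, 0.119, 0.993, 0.0]
wrist_force: [0.4, 0.3, -0.3]
opening: 0.109
grasp_force: 59.3
```

```bash
python3 - <<'E'
from h import *
mv(.5453,.1984,.102,76.4);print(ctrl.get_obs()["wrist_force"])
E
```

```text
row [ 0.0026 -0.0032  0.0398] roll -0.0001 rows>= 0.4 h0 76.39 pos [0.5466 0.1994 0.1179] t 10.28
[ 0.42233816  0.30808878 -0.25449933]
```

Call:
drive_tool:
  plan:
    - [[0.003, -0.003, 0.01, 0], [0.003, -0.003, 0.02, 0], [0.003, -0.003, 0.025, 0], [0.003, -0.003, 0.03, 0], [0.003, -0.003, 0.035, 0], [0.003, -0.003, 0.04, 0], [0.003, -0.003, 0.04, 0]]

```text
time_s: 10.87
eef_pos: [0.5438, 0.1985, 0.1001]
eef_rot: [-0.0, 0.118, 0.993, -0.0]
wrist_force: [-0.3, -0.6, -0.3]
opening: 0.107
grasp_force: 59.6
```

```bash
python3 - <<'E'
from h import *
o=ctrl.get_obs();mv(.5453,.1984,.0985,76.4);print(o["wrist_force"],o["torque"])
E
```

```text
row [-0.0038  0.0006  0.004 ] roll 0.0 rows>= 0.1 h0 76.41 pos [0.5438 0.1985 0.1001] t 10.87
[-0.32664456 -0.60318904 -0.30421132] [-0.02237252 -0.00223123 -0.05020023]
```

Call:
drive_tool:
  plan:
    - [[0, 0, 0.004, 0], [0, 0, 0.007, 0], [0, 0, 0.01, 0], [0, 0, 0.01, 0], [0, 0, 0.01, 0], [0, 0, 0.01, 0]]

```text
time_s: 11.37
eef_pos: [0.5445, 0.1987, 0.0989]
eef_rot: [0.001, 0.118, 0.993, 0.0]
wrist_force: [-6.0, -1.0, 16.9]
opening: 0.105
grasp_force: 62.1
```

Call:
drive_tool:
  plan:
    - [[0, 0, -0.002, 0.03], [0, 0, -0.002, 0.06], [0, 0, -0.002, 0.09], [0, 0, -0.002, 0.11], [0, 0, -0.002, 0.12], [0, 0, -0.002, 0.13], [0, 0, -0.002, 0.14]]

```text
time_s: 11.95
eef_pos: [0.5446, 0.1985, 0.0979]
eef_rot: [0.001, 0.333, 0.943, 0.0]
wrist_force: [0.7, -0.2, 1.9]
opening: 0.108
grasp_force: 59.7
```

Call:
drive_tool:
  plan:
    - [[0, 0, 0, 0.01], [0, 0, 0, 0.02], [0, 0, 0, 0.03], [0, 0, 0, 0.04], [0, 0, 0, 0.045], [0, 0, 0, 0.05]]

```text
time_s: 12.45
eef_pos: [0.5445, 0.1986, 0.0977]
eef_rot: [0.001, 0.405, 0.914, 0.0]
wrist_force: [0.4, 0.5, 2.8]
opening: 0.104
grasp_force: 59.7
```

```bash
python3 - <<'E'
from h import *
o=ctrl.get_obs();mv(.5453,.1984,.0985,76.4);print(o["wrist_force"],o["torque"])
E
```

```text
row [-0.0017  0.0013 -0.0019] roll -0.1902 rows>= 4.8 h0 42.17 pos [0.5445 0.1986 0.0977] t 12.45
[0.42703034 0.50284339 2.82400518] [ 0.00592658 -0.24657043 -0.02351708]
```

Past the first tumbler. Going down to the second.

Call:
drive_tool:
  plan:
    - [[0, 0, 0.006, -0.02], [0, 0, 0.012, -0.05], [0, 0, 0.016, -0.08], [0, 0, 0.019, -0.11], [0, 0, 0.021, -0.15], [0, 0, 0.021, -0.19], [0, 0, 0.021, -0.19]]

```text
time_s: 13.03
eef_pos: [0.5449, 0.1988, 0.0922]
eef_rot: [0.001, 0.115, 0.993, 0.0]
wrist_force: [-7.4, -2.1, 23.4]
opening: 0.104
grasp_force: 63.0
```

Call:
drive_tool:
  plan:
    - [[0, 0, 0, -0.03], [0, 0, 0, -0.06], [0, 0, 0, -0.09], [0, 0, 0, -0.11], [0, 0, 0, -0.12], [0, 0, 0, -0.13], [0, 0, 0, -0.14]]

```text
time_s: 13.62
eef_pos: [0.5448, 0.1986, 0.0922]
eef_rot: [0.001, -0.102, 0.995, -0.0]
wrist_force: [-7.3, -3.0, 22.7]
opening: 0.108
grasp_force: 63.0
```

Call:
drive_tool:
  plan:
    - [[0, 0, -0.003, -0.01], [0, 0, -0.003, -0.02], [0, 0, -0.003, -0.03], [0, 0, -0.003, -0.04], [0, 0, -0.003, -0.05], [0, 0, -0.003, -0.055]]

```text
time_s: 14.12
eef_pos: [0.5447, 0.1986, 0.0924]
eef_rot: [0.001, -0.187, 0.982, -0.0]
wrist_force: [-4.7, -1.9, 17.1]
opening: 0.106
grasp_force: 61.8
```

Call:
drive_tool:
  plan:
    - [[0, 0, -0.002, -0.008], [0, 0, -0.002, -0.016], [0, 0, -0.002, -0.024], [0, 0, -0.002, -0.032], [0, 0, -0.002, -0.04], [0, 0, -0.002, -0.04]]

```text
time_s: 14.62
eef_pos: [0.5446, 0.1985, 0.0925]
eef_rot: [0.001, -0.249, 0.969, -0.0]
wrist_force: [-2.7, -2.4, 11.0]
opening: 0.109
grasp_force: 61.1
```

```bash
python3 - <<'E'
from h import *
o=ctrl.get_obs();mv(.5453,.1984,.0835,76.4);print(o["wrist_force"],o["torque"],o["q"])
o,im,d,c=shot("w5")
h=hsv(im).astype(int);k=(abs(h[...,0]-26)<8)&(h[...,1]>130)&box(im,(255,225,310,335));P,xs,ys=cloud(c,d,k)
q=o["eef_rot"];R=Rn.from_quat([q[1],q[2],q[3],q[0]]).as_matrix();T=(P-o["eef_pos"])@R
zt=np.percentile(T[:,2],5);t=T[T[:,2]<zt+.004];print(zt,cv2.minAreaRect((t[:,:2]*1000).astype(np.float32)))
E
```

```text
row [-0.0012 -0.001   0.0224] roll 0.2355 rows>= 5.9 h0 118.78 pos [0.5446 0.1985 0.0925] t 14.62
[-2.65443404 -2.43821928 11.01050744] [-0.27035452  0.46263673 -0.09997754] [ 1.45049612e-01  3.50153237e-01  1.70115666e+00 -2.95081642e-04
  1.08844782e+00 -1.92797257e+00]
-0.02834126832686072 ((2.856182098388672, -0.1453266143798828), (31.208587646484375, 9.878149032592773), 0.5612744688987732)
```

Call:
drive_tool:
  plan:
    - [[0, 0, 0, 0.01], [0, 0, 0, 0.02], [0, 0, 0, 0.03], [0, 0, 0, 0.04], [0, 0, 0, 0.05], [0, 0, 0, 0.06], [0, 0, 0, 0.07]]

```text
time_s: 15.25
eef_pos: [0.5446, 0.1985, 0.0926]
eef_rot: [0.001, -0.139, 0.99, -0.0]
wrist_force: [-2.1, -0.9, 12.4]
opening: 0.108
grasp_force: 61.2
```

Call:
drive_tool:
  plan:
    - [[0, 0, 0, 0.01], [0, 0, 0, 0.02], [0, 0, 0, 0.03], [0, 0, 0, 0.04], [0, 0, 0, 0.05], [0, 0, 0, 0.06], [0, 0, 0, 0.07]]

```text
time_s: 15.83
eef_pos: [0.5445, 0.1986, 0.0926]
eef_rot: [0.001, -0.03, 1.0, -0.0]
wrist_force: [-3.4, -1.1, 11.8]
opening: 0.111
grasp_force: 61.3
```

Call:
drive_tool:
  plan:
    - [[0, 0, -0.003, 0], [0, 0, -0.003, -0.012], [0, 0, -0.003, -0.025], [0, 0, -0.003, -0.037], [0, 0, -0.003, -0.05], [0, 0, -0.003, -0.062], [0, 0, -0.003, -0.075], [0, 0, -0.003, -0.087]]

```text
time_s: 16.5
eef_pos: [0.5445, 0.1985, 0.0928]
eef_rot: [0.001, -0.168, 0.986, -0.0]
wrist_force: [0.0, -0.5, 6.0]
opening: 0.108
grasp_force: 60.3
```

Call:
drive_tool:
  plan:
    - [[0, 0, 0, -0.012], [0, 0, 0, -0.025], [0, 0, 0, -0.037], [0, 0, 0, -0.05], [0, 0, 0, -0.062], [0, 0, 0, -0.075], [0, 0, 0, -0.09]]

```text
time_s: 17.08
eef_pos: [0.5446, 0.1985, 0.0928]
eef_rot: [0.001, -0.305, 0.952, -0.0]
wrist_force: [0.1, -0.9, 5.3]
opening: 0.105
grasp_force: 60.2
```

```bash
python3 - <<'E'
from h import *
o=ctrl.get_obs();mv(.5453,.1984,.0835,76.4);print(o["wrist_force"],o["torque"])
E
```

```text
row [-0.0012 -0.0011  0.0234] roll 0.2727 rows>= 6.9 h0 125.48 pos [0.5446 0.1985 0.0928] t 17.08
[ 0.11017792 -0.90093915  5.30419148] [-0.20413027 -0.12524807 -0.05571767]
```

Call:
drive_tool:
  plan:
    - [[0, 0, 0, 0.016], [0, 0, 0, 0.032], [0, 0, 0, 0.048], [0, 0, 0, 0.064], [0, 0, 0, 0.08], [0, 0, 0, 0.096], [0, 0, 0, 0.112], [0, 0, 0, 0.128], [0, 0, 0, 0.144], [0, 0, 0, 0.16]]

```text
time_s: 17.92
eef_pos: [0.5445, 0.1985, 0.0929]
eef_rot: [0.001, -0.056, 0.998, -0.0]
wrist_force: [-0.2, -1.2, 5.0]
opening: 0.106
grasp_force: 60.3
```

Call:
drive_tool:
  plan:
    - [[0, 0, 0, 0.016], [0, 0, 0, 0.032], [0, 0, 0, 0.048], [0, 0, 0, 0.064], [0, 0, 0, 0.08], [0, 0, 0, 0.096], [0, 0, 0, 0.112], [0, 0, 0, 0.128], [0, 0, 0, 0.144], [0, 0, 0, 0.16]]

```text
time_s: 18.75
eef_pos: [0.5444, 0.1986, 0.0928]
eef_rot: [0.001, 0.194, 0.981, 0.0]
wrist_force: [-0.5, -0.9, 6.4]
opening: 0.103
grasp_force: 60.3
```

```bash
python3 - <<'E'
from h import *
o=ctrl.get_obs();mv(.5453,.1984,.0835,76.4);print(o["wrist_force"],o["torque"])
E
```

```text
row [-0.0023  0.0004  0.0234] roll -0.0487 rows>= 1.2 h0 67.64 pos [0.5444 0.1986 0.0928] t 18.75
[-0.52050605 -0.88659356  6.42156609] [-0.04692846  0.06792353  0.04731452]
```

The key is at the second disc's depth (17 mm), but it doesn't drop anywhere between -0.85 and +0.15 rad. My 23 N press probably dragged the disc further anticlockwise. I'll ease off and turn back, drag it clockwise under a firmer press (still well below 45 N), then search with a light press.

Call:
drive_tool:
  plan:
    - [[0, 0, -0.005, 0], [0, 0, -0.005, -0.04], [0, 0, -0.005, -0.08], [0, 0, -0.005, -0.12], [0, 0, -0.005, -0.16], [0, 0, -0.005, -0.2], [0, 0, -0.005, -0.24], [0, 0, -0.005, -0.28], [0, 0, -0.005, -0.3], [0, 0, 0.0, -0.3], [0, 0, 0.005, -0.3], [0, 0, 0.009, -0.3]]

```text
time_s: 19.75
eef_pos: [0.545, 0.1986, 0.0916]
eef_rot: [0.001, -0.273, 0.962, -0.0]
wrist_force: [-7.1, -1.9, 29.7]
opening: 0.108
grasp_force: 63.9
```

Call:
drive_tool:
  plan:
    - [[0, 0, 0, 0.03], [0, 0, 0, 0.06], [0, 0, 0, 0.09], [0, 0, 0, 0.12], [0, 0, 0, 0.15], [0, 0, 0, 0.18], [0, 0, 0, 0.21], [0, 0, 0, 0.24], [0, 0, 0, 0.27], [0, 0, 0, 0.27]]

```text
time_s: 20.58
eef_pos: [0.5449, 0.1986, 0.0916]
eef_rot: [0.001, 0.149, 0.989, 0.0]
wrist_force: [-7.0, -2.2, 23.7]
opening: 0.102
grasp_force: 62.9
```

Call:
drive_tool:
  plan:
    - [[0, 0, -0.01, 0], [0, 0, -0.01, 0], [0, 0, -0.01, -0.015], [0, 0, -0.01, -0.03], [0, 0, -0.01, -0.045], [0, 0, -0.01, -0.06], [0, 0, -0.01, -0.075], [0, 0, -0.01, -0.09], [0, 0, -0.01, -0.105], [0, 0, -0.01, -0.12], [0, 0, -0.01, -0.135], [0, 0, -0.01, -0.15]]

```text
time_s: 21.58
eef_pos: [0.5442, 0.1985, 0.0924]
eef_rot: [0.0, -0.089, 0.996, 0.0]
wrist_force: [1.2, -0.4, 4.0]
opening: 0.104
grasp_force: 60.0
```

```bash
python3 - <<'E'
from h import *
o=ctrl.get_obs();mv(.5453,.1984,.0835,76.4);print(o["wrist_force"],o["torque"])
E
```

```text
row [-0.0026 -0.0008  0.0222] roll 0.1325 rows>= 3.3 h0 100.25 pos [0.5442 0.1985 0.0924] t 21.58
[ 1.19123346 -0.43246566  3.9856893 ] [-0.10984664 -0.23083296 -0.07873858]
```

Call:
drive_tool:
  plan:
    - [[0, 0, 0, -0.013], [0, 0, 0, -0.026], [0, 0, 0, -0.04], [0, 0, 0, -0.053], [0, 0, 0, -0.066], [0, 0, 0, -0.08], [0, 0, 0, -0.093], [0, 0, 0, -0.106], [0, 0, 0, -0.12], [0, 0, 0, -0.133], [0, 0, 0, -0.133]]

```text
time_s: 22.5
eef_pos: [0.5444, 0.1984, 0.0925]
eef_rot: [0.001, -0.294, 0.956, -0.0]
wrist_force: [1.0, -1.9, 3.5]
opening: 0.109
grasp_force: 60.0
```

```bash
python3 - <<'E'
from h import *
o,im,d,c=shot("w6");mv(.5453,.1984,.0835,76.4,o);print(o["wrist_force"],o["torque"])
h=hsv(im).astype(int);k=(abs(h[...,0]-26)<8)&(h[...,1]>130)&box(im,(255,225,310,335));P,xs,ys=cloud(c,d,k)
q=o["eef_rot"];R=Rn.from_quat([q[1],q[2],q[3],q[0]]).as_matrix();T=(P-o["eef_pos"])@R
zt=np.percentile(T[:,2],5);t=T[T[:,2]<zt+.004];print(zt,cv2.minAreaRect((t[:,:2]*1000).astype(np.float32)),"tilt",np.polyfit(t[:,0],t[:,2],1))
E
```

```text
row [-0.0019 -0.0014  0.0225] roll 0.2652 rows>= 6.7 h0 124.14 pos [0.5444 0.1984 0.0925] t 22.5
[ 1.01334297 -1.93247547  3.50675715] [-0.25248323 -0.28808798 -0.0300633 ]
-0.02832349975964278 ((2.718446731567383, -0.14751720428466797), (31.747756958007812, 9.509330749511719), 0.4223603904247284) tilt [ 0.01857067 -0.02732917]
```

View pics/w6.png

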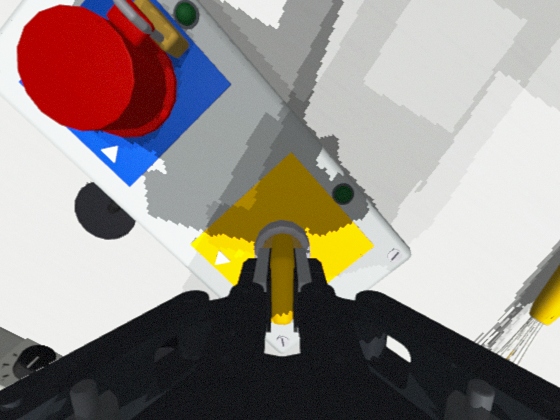

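The view shows the key still upright and central in the jaws at (283,280), with no slip. Next is a sweep clockwise at a medium press, since wall friction may have eaten up the lighter ones.

Call:
drive_tool:
  plan:
    - [[0, 0, 0.003, 0.0], [0, 0, 0.003, 0.012], [0, 0, 0.003, 0.024], [0, 0, 0.003, 0.036], [0, 0, 0.003, 0.048], [0, 0, 0.003, 0.06], [0, 0, 0.003, 0.072], [0, 0, 0.003, 0.084], [0, 0, 0.003, 0.096], [0, 0, 0.003, 0.108], [0, 0, 0.003, 0.12], [0, 0, 0.003, 0.132]]

```text
time_s: 23.55
eef_pos: [0.5441, 0.1984, 0.091]
eef_rot: [0.0, -0.088, 0.996, -0.0]
wrist_force: [2.4, -0.4, 1.9]
opening: 0.109
grasp_force: 59.8
```

Call:
drive_tool:
  plan:
    - [[0, 0, 0, 0.012], [0, 0, 0, 0.024], [0, 0, 0, 0.036], [0, 0, 0, 0.048], [0, 0, 0, 0.06], [0, 0, 0, 0.072], [0, 0, 0, 0.084], [0, 0, 0, 0.096], [0, 0, 0, 0.108], [0, 0, 0, 0.12], [0, 0, 0, 0.132], [0, 0, 0, 0.144]]

```text
time_s: 24.55
eef_pos: [0.5439, 0.1985, 0.0909]
eef_rot: [0.0, 0.137, 0.991, 0.0]
wrist_force: [2.6, 0.2, 1.6]
opening: 0.102
grasp_force: 59.7
```

The second tumbler has let go: z dropped and the force vanished. Pushing home.

Call:
drive_tool:
  plan:
    - [[-0.001, 0, 0.005, 0], [-0.001, 0, 0.01, 0], [-0.001, 0, 0.015, 0], [-0.001, 0, 0.019, 0], [-0.001, 0, 0.022, 0], [-0.001, 0, 0.022, 0], [-0.001, 0, 0.022, 0]]

```text
time_s: 25.13
eef_pos: [0.5442, 0.1985, 0.0833]
eef_rot: [0.0, 0.135, 0.991, 0.0]
wrist_force: [-2.3, -1.1, 12.0]
opening: 0.108
grasp_force: 61.4
```

```bash
python3 - <<'E'
from h import *
o=ctrl.get_obs();mv(.5453,.1984,.0835,76.4,o);print(o["wrist_force"],o["torque"])
E
```

```text
row [-0.0027  0.0004 -0.0005] roll -0.0109 rows>= 0.3 h0 74.44 pos [0.5442 0.1985 0.0833] t 25.13
[-2.28113714 -1.13552757 11.99688666] [-0.18685137  0.53072452  0.00953763]
```

Call:
drive_tool:
  plan:
    - [[0, 0, 0, 0.035], [0, 0, 0, 0.07], [0, 0, 0, 0.105], [0, 0, 0, 0.14], [0, 0, 0, 0.175], [0, 0, 0, 0.21], [0, 0, 0, 0.245], [0, 0, 0, 0.28], [0, 0, 0, 0.315], [0, 0, 0, 0.35], [0, 0, 0, 0.385], [0, 0, 0, 0.42]]

```text
time_s: 26.13
eef_pos: [0.5444, 0.1992, 0.0833]
eef_rot: [-0.0, 0.716, 0.698, 0.001]
wrist_force: [-1.4, 2.3, 9.7]
opening: 0.104
grasp_force: 61.1
```

Call:
drive_tool:
  plan:
    - [[0, 0, 0, 0.025], [0, 0, 0, 0.045], [0, 0, 0, 0.045], [0, 0, 0, 0.045]]

```text
time_s: 26.47
eef_pos: [0.5445, 0.1992, 0.0833]
eef_rot: [-0.0, 0.762, 0.648, 0.001]
wrist_force: [-1.6, 1.9, 11.0]
opening: 0.108
grasp_force: 61.0
```

```bash
python3 - <<'E'
from h import *
o,im,d,c=shot("w7");mv(.5453,.1984,.0835,-9,o);print(o["wrist_force"],o["torque"],o["grasp_force"])
h=hsv(im).astype(int);k=(abs(h[...,0]-26)<8)&(h[...,1]>130)&box(im,(255,225,310,335));P,xs,ys=cloud(c,d,k)
q=o["eef_rot"];R=Rn.from_quat([q[1],q[2],q[3],q[0]]).as_matrix();T=(P-o["eef_pos"])@R
zt=np.percentile(T[:,2],5);t=T[T[:,2]<zt+.004];print(zt,"head top z",P[:,2][P[:,2]<.13].max(),cv2.minAreaRect((t[:,:2]*1000).astype(np.float32)))
E
```

```text
row [-0.0016  0.0023 -0.0004] roll -0.0015 rows>= 0.0 h0 -9.27 pos [0.5445 0.1992 0.0833] t 26.47
[-1.59197865  1.86433712 10.99633449] [0.38656064 0.30630797 0.07734097] 61.02768123149872
-0.028310495260175372 head top z 0.11922568686902207 ((-0.14867019653320312, -1.508840560913086), (31.015657424926758, 11.58267593383789), 5.233493804931641)
```

View pics/w7.png

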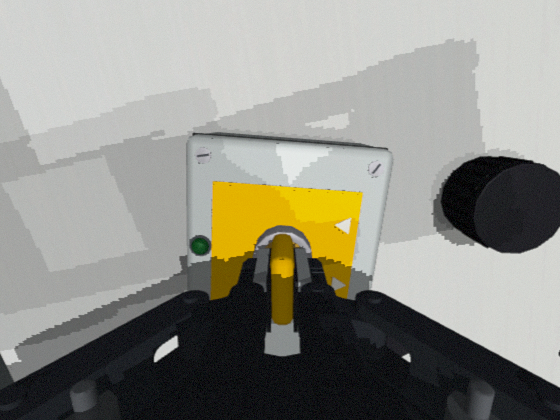

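The view shows the key home, upright in the jaws at (283,280) and turned about 86° from rest. The 0.077 N m spring torque matches roughly 1.3–1.4 rad of plug turn. Handing in.

```bash
python3 -c "
from bench import ctrl
print(ctrl.hand_in())"
```

```text
the job is handed in; nothing more can be done
None
```

The job is handed in: the dust cap is on the worktop, and the yellow key is fully home, turned about 86° clockwise and still gripped; the hand-in returned no verdict.

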